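Snug down a chamber cover crosswise

ROBOT

A 6-joint arm with a two-finger parallel gripper is mounted at the origin on a cart in front of the work surface, level with it; the furniture and walls round the work are solid. World frame = base frame: x ahead of the robot, y to its left, z up, the work surface at z = 0. Lengths are in m, angles in rad, forces in N, time in s.
With the tool pointing down it reaches from about 0.35 to 0.925 m from the base axis. Payload 6.4 kg.
Tool frame: the origin (TCP) lies midway between the tips of the shut fingers; the grasp point (between the pads) lies 19 mm behind it; z points along the fingers, y is the line along which they close (so a half turn about z gives the same grasp; the last joint's range is limited). The gripper opens to 85 mm and grips with 20 to 120 N. Pads are 22 mm wide; open, the fingers measure 114 mm over their backs; the gripper's body (76 mm by 85 mm) begins 54 mm behind the grasp point. The pads swing forward as they close: fully open they stand 13 mm farther back than shut.
Start: joints at [-1.326, 0.245, 1.558, -0, 1.339, -0.174], TCP at [0.264, -0.594, 0.231] pointing down, gripper open.
Joint ranges: [-3.13, 3.13], [-1.02, 2.26], [0.13, 2.54], [-0.95, 4.09], [0.21, 2.88], [-2.74, 2.74]. Speed limits (rad/s): [2.57, 2.57, 3.14, 3.14, 3.14, 3.14].

INTERFACE

Orientations are given as a rotation vector (axis times angle).
In Python, from rig import read_state, vision, order gives the robot as it stands. The module is installed in compiled form; this text tells all that it offers.
- The arm moves only by the shell command python3 -m inch 'ROWS'. ROWS is JSON, one flat list of numbers, 7 for each row, row after row: the shift along the tool's x, y, z in m, then the turn, a rotation vector about the tool's x, y, z in units of 6 degrees (1.0 is 6 degrees), then the closure, from -1 (fully open) to 1 (shut). A call has 1 to 10 rows; each row shifts and turns the commanded pose from where the row before left it, along the tool's axes as they then stand; what a row does not reach is not made up. A row lasts 1/10 s, in which the tool goes at most 50 mm and 8.59 degrees, less where a joint would pass 70% of its speed; a pose out of reach is approached as far as the arm can. A call is refused whole if a number of a shift passes 0.05 or a number of a turn 1, either way. A call with a gripper value outside its range is refused whole. The fingers move at their own pace and stop on an object; the grip force is fixed at half the most. Time passes only in rows, so rows that do not move let the fingers close. It gives the time, the measured TCP pose, the force, the opening and the grip force at its end, in the units of the state.
- read_state(): the state, without advancing time (a new reading comes with each control period).
- vision.capture(name): name is "scene" or "top" or "wrist"; returns a dict with "image" (400x640x3 uint8, red, green, blue), "z_map" (400x640 float32, m along the optical axis (not along the pixel's ray), 0 where there is no reading), "fx", "fy", "cx", "cy" (pixels), "origin" and "orientation" of the camera in the world; the wrist camera has in their place "tool_from_camera" (4x4, takes a point from camera to tool coordinates, whose origin is the TCP and whose axes are the flange's). Camera axes: x right, y up, looking along -z (the intrinsics and any distortion apply to the point x, -y, -z); pixel columns grow to the right and rows downward; lengths in m; the calibration is good to about 2 mm. The wrist camera is an equidistant fisheye: a pixel r from the principal point sees the ray r / f radians off the axis. A picture is of the moment at which its call begins: read the wrist's pose just before it.
- order.job_done(): hands the job in; it is judged then, once.
The state is a dict: "time_s": time; "q": joint angles; "qd": joint speeds; "tau": joint torques, N m; "eef_pos": TCP position; "tcp_rot": TCP orientation; "contact_force": force on the tool from outside, world axes, zero at the start; "moment": the same for the moment, N m; "width": opening from 0.0 (shut) to 1.0 (fully open); "finger_force": force on a finger pad.
Only numpy, scipy, OpenCV 4.12 (cv2) and the standard library are available. Lean on these libraries where they do the work, as an engineer would, in place of code of your own. Each camera call takes 0.05 s, during which the arm holds its last target. There are 200 camera calls.

TASK

Screw the cover of the sample chamber down onto its gasket with the four black knobs: go crosswise from knob to opposite knob, first a bit over half of the way on each (about 60 degrees clockwise), then round crosswise again until each is snug by feel, so that the cover never tips by more than 2 degrees and ends flat on its gasket. Leave all four knobs snug, none loose and none forced, let go, and do not disturb the things standing around.

Things in the scene. Friction and masses are not known exactly. Their poses are not given: they have to be found in the camera images.
- chamber: Sample chamber, aluminium, fixed to the bench: round body under a square flange 160 x 160 mm, top 57 mm above the bench. Origin: centre of its underside, z up. Four steel studs at (x, y) = (+-50, +-50) mm in this frame; a brass hose nipple points along +x. A rubber ring gasket on the flange, round the studs' circle, 1.5 to 4.5 mm high (not known exactly).
- cover: Square steel plate 150 x 150 x 8 mm, 0.9 kg, with four holes and a low disc in the middle. Origin: centre of its underside, z up. Four spring pins hold it about 66 mm above the bench (7 N each, 0.5 N more per mm); clamped it lies on the gasket at 58.3 to 61.5 mm. A knob snugged while the cover is tipped loses 5 to 12 N as the opposite one levels it. Clamped under 12 N is loose, over 55 N forced.
- knob_a: Black knurled knob on the steep-threaded stud at the chamber's -x +y corner, opposite knob c; neighbours are 100 mm away. Its round cap, 32 mm in diameter, reaches from 14 to 44 mm above this origin: the centre of its steel underside (26 mm across), z up, sinking as it is screwed. Grip the cap from above, any way round, about 31 mm over the origin. Starts resting lightly on the cover.
- knob_b: Black knurled knob on the steep-threaded stud at the chamber's +x +y corner, opposite knob d; neighbours are 100 mm away. Its round cap, 32 mm in diameter, reaches from 14 to 44 mm above this origin: the centre of its steel underside (26 mm across), z up, sinking as it is screwed. Grip the cap from above, any way round, about 31 mm over the origin. Starts resting lightly on the cover.
- knob_c: Black knurled knob on the steep-threaded stud at the chamber's +x -y corner, opposite knob a; neighbours are 100 mm away. Its round cap, 32 mm in diameter, reaches from 14 to 44 mm above this origin: the centre of its steel underside (26 mm across), z up, sinking as it is screwed. Grip the cap from above, any way round, about 31 mm over the origin. Starts resting lightly on the cover.
- knob_d: Black knurled knob on the steep-threaded stud at the chamber's -x -y corner, opposite knob b; neighbours are 100 mm away. Its round cap, 32 mm in diameter, reaches from 14 to 44 mm above this origin: the centre of its steel underside (26 mm across), z up, sinking as it is screwed. Grip the cap from above, any way round, about 31 mm over the origin. Starts resting lightly on the cover.
- turn_a (a joint): Turn of screw a, rad; starts at 0 to 0.04, grows clockwise from above (tightening), sinks 4.5 mm per rad, stays where left. The cap drives it through a torsion spring (2 N m/rad; springs back when let go), so the cap turns further. It needs 0.1 to 0.25 N m until the cover meets the gasket at 1.1 to 1.8 rad; then 0.02 N m and 2 N of clamping more per 0.01 rad. Snug: about 0.37 N m.
- turn_b (a joint): Turn of screw b, rad; starts at 0 to 0.04, grows clockwise from above (tightening), sinks 4.5 mm per rad, stays where left. The cap drives it through a torsion spring (2 N m/rad; springs back when let go), so the cap turns further. It needs 0.1 to 0.25 N m until the cover meets the gasket at 1.1 to 1.8 rad; then 0.02 N m and 2 N of clamping more per 0.01 rad. Snug: about 0.37 N m.
- turn_c (a joint): Turn of screw c, rad; starts at 0 to 0.04, grows clockwise from above (tightening), sinks 4.5 mm per rad, stays where left. The cap drives it through a torsion spring (2 N m/rad; springs back when let go), so the cap turns further. It needs 0.1 to 0.25 N m until the cover meets the gasket at 1.1 to 1.8 rad; then 0.02 N m and 2 N of clamping more per 0.01 rad. Snug: about 0.37 N m.
- turn_d (a joint): Turn of screw d, rad; starts at 0 to 0.04, grows clockwise from above (tightening), sinks 4.5 mm per rad, stays where left. The cap drives it through a torsion spring (2 N m/rad; springs back when let go), so the cap turns further. It needs 0.1 to 0.25 N m until the cover meets the gasket at 1.1 to 1.8 rad; then 0.02 N m and 2 N of clamping more per 0.01 rad. Snug: about 0.37 N m.
- reagent_bottle_1: Small reagent bottle with screw cap, 56 mm across, 105 mm high, standing; bystander. Origin: centre of its underside.
- autoclave_tape: Roll of tape lying flat, 104 mm across, 25 mm high; bystander. Origin: centre of its underside.
- forceps: Steel forceps lying flat, 135 mm long; bystander. Origin: centre of the underside.
- beaker_glass: Small beaker, 57 mm across, 70 mm high, standing; bystander. Origin: centre of its underside.
Things that resemble listed ones, but are neither listed nor needed, are in the scene too. There is more than one size of the cover; the one meant has the size given above.

How it is judged:
On the way:
1. all four knobs have been turned down part of the way (past 0.5 rad), the cover coming down level (value of joint each of turn_a, turn_b, turn_c, turn_d above 0.5 rad and angle between cover's own z axis and vertical below 0.035 rad), for 0.1 s.
At the end, for the whole second after the job is handed in: Every knob presses on the cover with 12 to 55 N, the cover lies level within 0.008 rad, its underside less than 62.2 mm above the chamber's foot (resting on the gasket), at rest (contact force between knob_a and cover between 12 and 55 N and contact force between knob_b and cover between 12 and 55 N and contact force between knob_c and cover between 12 and 55 N and contact force between knob_d and cover between 12 and 55 N and angle between cover's own z axis and vertical below 0.008 rad and z of cover in the frame of chamber below 0.0622 m and linear speed of cover below 0.01 m/s); the robot touches nothing.
It fails at once if the cover is tipped by more than 2 degrees (0.035 rad) (angle between cover's own z axis and vertical above 0.035 rad).
It fails at once if a knob is forced: it presses on the cover with more than 55 N (contact force between any of knob_a, knob_b, knob_c, knob_d and cover above 55 N).
It fails at once if a thing standing around is moved by more than 20 mm (distance of any of reagent_bottle_1, autoclave_tape, forceps, beaker_glass from where it was at the start of the episode above 0.02 m).
It also fails if it takes over 72 s, if anything falls off the work surface, if the arm or the gripper's body presses on something with over 40 N, if the wrist force passes 120 N, or if a joint passes its speed limit or range.

## Working session

There is one attempt and no reset: what is moved stays moved. The work goes in short steps, Python scripts to look and compute and a shell command to move; the robot and the scene stay as the last step left them, time stands still between calls to the robot, and variables do not carry over. Pictures are saved under pics/ and viewed, at most 10 in all, crops included, and the job is handed in when it is done.

```bash
mkdir -p pics; cat > h.py <<'E'
import numpy as np, cv2
from scipy.spatial.transform import Rotation as R
from rig import read_state, vision, order
def rot(o):
    o=np.array(o,float)
    if o.shape==(3,3): return o
    return R.from_rotvec(o).as_matrix() if o.size==3 else R.from_quat(o).as_matrix()
def cloud(c):
    z=c["z_map"]; v,u=np.mgrid[:z.shape[0],:z.shape[1]]
    p=np.stack([(u-c["cx"])/c["fx"]*z,-(v-c["cy"])/c["fy"]*z,-z],-1)
    w=p@rot(c["orientation"]).T+np.array(c["origin"]); w[z==0]=np.nan
    return w
E
python3 - <<'E'
from h import *
s=read_state(); print({k:np.round(v,3) for k,v in s.items()})
for n in("top","scene"):
    c=vision.capture(n); cv2.imwrite(f"pics/{n}1.png",c["image"][...,::-1]); np.save(n+".npy",c,allow_pickle=True)
    print(n,c["fx"],c["origin"],c["orientation"])
E
```

```text
{'time_s': np.float64(0.0), 'q': array([-1.326,  0.246,  1.559,  0.   ,  1.339, -0.174]), 'qd': array([ 0.   , -0.001, -0.   , -0.   , -0.002,  0.002]), 'tau': array([ 1.0000e-03, -4.2951e+01, -3.2612e+01, -0.0000e+00,  5.0000e-03,
        0.0000e+00]), 'eef_pos': array([ 0.264, -0.593,  0.23 ]), 'tcp_rot': array([-3.071, -0.653,  0.   ]), 'contact_force': array([0.409, 0.268, 0.134]), 'moment': array([-0.006, -0.007,  0.009]), 'finger_force': np.float64(0.0), 'width': np.float64(1.002)}
top 445.02572419017093 [ 0.29382909 -0.02222609  1.53188024] [ 0.09385416 -0.10143161 -1.58732503]
scene 437.72719920557296 [-0.32014774 -0.46149549  0.8574888 ] [ 0.78155789 -0.4776089  -0.98450177]
```

View pics/top1.png

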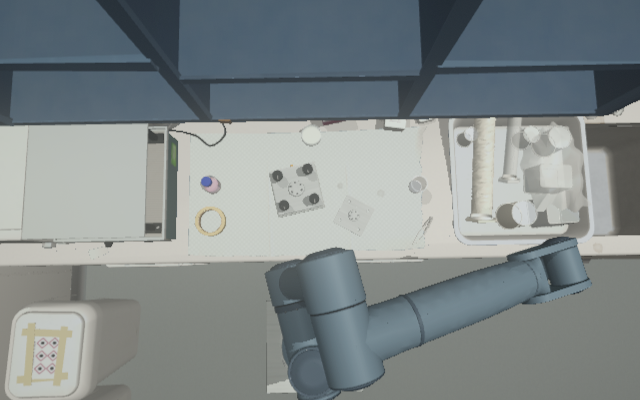

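View pics/scene1.png

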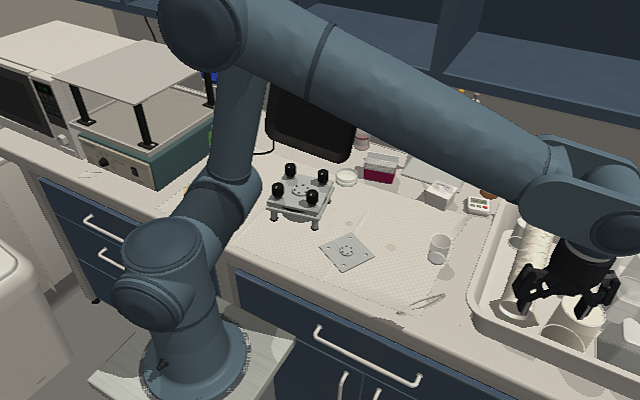

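The top picture shows the chamber with its mounted cover and four knobs near (277,176), (307,170), (314,199) and (284,206). A loose plate at (353,216) has no knobs, so it is a look-alike. The bottle is at (210,185), the tape at (210,221), the beaker at (417,185) and the forceps at (427,230). Next I measure the knob positions and check the mounted plate's size in an enlarged crop.

```bash
python3 - <<'E'
from h import *
c=np.load("top.npy",allow_pickle=True).item(); w=cloud(c)
im=c["image"]; 
cr=cv2.resize(im[150:250,190:390],None,fx=4,fy=4,interpolation=cv2.INTER_CUBIC); cv2.imwrite("pics/crop1.png",cr[:,:,::-1][:600])
for k,(u,v) in dict(k1=(277,176),k2=(307,170),k3=(314,199),k4=(284,206)).items():
    sub=w[v-9:v+10,u-9:u+10].reshape(-1,3); sub=sub[~np.isnan(sub[:,0])]
    m=sub[sub[:,2]>0.095]; 
    print(k,len(m),np.round(m.mean(0),4),np.round((m.max(0)+m.min(0))/2,4),np.round(np.ptp(m,0),3), np.round(np.percentile(m[:,2],[10,50,90]),4))
for n,(u,v) in dict(plate=(296,178),disc=(296,189),loose=(340,212),bench=(240,240),bottle=(210,185),beaker=(417,185),nip=(293,167)).items(): print(n,np.round(w[v,u],3))
m=(w[150:230,255:335,2]>.06)&(w[150:230,255:335,2]<.085); p=w[150:230,255:335][m]
print(cv2.minAreaRect(p[:,:2].astype(np.float32)), np.median(p[:,2]))
E
```

```text
k1 90 [0.5557 0.1087 0.1154] [0.5562 0.1087 0.1118] [0.03  0.032 0.032] [0.1044 0.1171 0.1207]
k2 89 [0.5758 0.0117 0.1159] [0.5767 0.0114 0.1097] [0.031 0.032 0.029] [0.1069 0.1172 0.1219]
k3 86 [ 0.4788 -0.0083  0.1165] [ 0.4793 -0.008   0.1159] [0.029 0.029 0.024] [0.1115 0.1167 0.1212]
k4 86 [0.4587 0.0889 0.1155] [0.4602 0.0899 0.1105] [0.032 0.032 0.028] [0.1109 0.1165 0.1207]
plate [0.555 0.05  0.071]
disc [0.517 0.05  0.078]
loose [ 0.445 -0.097  0.005]
bench [0.355 0.247 0.001]
bottle [0.532 0.329 0.096]
beaker [ 0.533 -0.366  0.013]
nip [0.591 0.059 0.076]
((0.5177832841873169, 0.05056106671690941), (0.15370742976665497, 0.15627241134643555), 11.775598526000977) 0.07426544414546199
```

View pics/crop1.png

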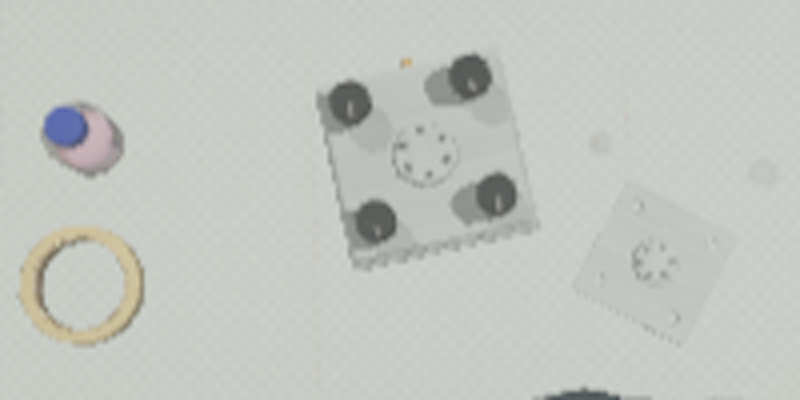

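The crop shows the mounted plate with four black knobs. Its width measures about 150 mm (153–156 mm with edge noise), which fits the cover. The loose plate at crop (655,262) is smaller and lies on the bench. The brass nipple at crop (405,62) marks the chamber's +x, at a yaw of about 11.6°. That gives b = (.557,.1095), a = (.459,.0895), c = (.577,.0115) and d = (.479,-.0085), with cap tops near 0.118 m, as expected.

```bash
cat >> h.py <<'E'
K=dict(a=(.4591,.0894),b=(.5570,.1095),c=(.5771,.0116),d=(.4792,-.0085))
def to(x,y,z):
    s=read_state(); Rm=rot(s["tcp_rot"]); d=np.array([x,y,z])-s["eef_pos"]
    print("tool shift",np.round(Rm.T@d,4)," yaw of tool y",np.round(np.degrees(np.arctan2(Rm[1,1],Rm[0,1])),1),"tilt",np.round(Rm[2],3),"q",np.round(s["q"],2))
E
python3 - <<'E'
from h import *
to(*K["a"],.20)
w=cloud(np.load("top.npy",allow_pickle=True).item()); 
m=(w[...,0]>.4)&(w[...,0]<.8)&(abs(w[...,1])<.45)&(w[...,2]>.2)
p=w[m]; 
for x in np.arange(.4,.8,.05):
    q=p[(p[:,0]>=x)&(p[:,0]<x+.05)]; print(round(x,2),len(q),q[:,2].min() if len(q) else None)
E
```

```text
tool shift [ 0.4557 -0.5444  0.0314]  yaw of tool y -66.0 tilt [ 0.    -0.002 -1.   ] q [-1.33  0.25  1.56  0.    1.34 -0.17]
0.4 0 None
0.45 0 None
0.5 0 None
0.55 0 None
0.6 12751 0.41927522135811834
0.65 18716 0.441834593438039
0.7 14624 0.4416038154860997
0.75 6929 0.4438893429065571
```

```bash
python3 -m inch '[0.032,-0.038,0,0,0,0,-1, 0.032,-0.038,0,0,0,0,-1, 0.032,-0.038,0,0,0,0,-1, 0.032,-0.038,0,0,0,0,-1, 0.032,-0.038,0,0,0,0,-1, 0.032,-0.038,0,0,0,0,-1, 0.032,-0.038,0,0,0,0,-1, 0.032,-0.038,0,0,0,0,-1, 0.032,-0.038,0,0,0,0,-1, 0.032,-0.038,0,0,0,0,-1]'
python3 - <<'E'
from h import *
to(*K["a"],.20)
w=cloud(np.load("top.npy",allow_pickle=True).item()); p=w[(abs(w[...,1])<.3)&(w[...,2]>.2)&(w[...,0]>.55)]
for z in np.arange(.3,.9,.05):
    q=p[(p[:,2]>=z)&(p[:,2]<z+.05)]; print(round(z,2),len(q),q[:,0].min() if len(q) else None)
E
```

```text
time_s: 1.1
eef_pos: [0.402, -0.1145, 0.2311]
tcp_rot: [3.073, 0.652, 0.0]
contact_force: [1.1, -1.9, 1.1]
width: 0.997
finger_force: 0.0
tool shift [ 0.135  -0.1632  0.0311]  yaw of tool y -66.0 tilt [ 0.  0. -1.] q [-0.55 -0.34  2.12  0.    1.36  0.6 ]
0.3 0 None
0.35 0 None
0.4 5088 0.635094566753007
0.45 3058 0.6337010222338431
0.5 415 0.6341476907719905
0.55 369 0.6327166270479555
0.6 324 0.6334293441744377
0.65 1338 0.6339775855771927
0.7 20802 0.6335955620045575
0.75 1848 0.6295809871711885
0.8 1358 0.633222185476435
0.85 1275 0.6330084436897672
0.9 1101 0.6326234718834198
```

```bash
python3 -m inch '[0.027,-0.033,0.006,0,0,0,-1, 0.027,-0.033,0.006,0,0,0,-1, 0.027,-0.033,0.006,0,0,0,-1, 0.027,-0.033,0.006,0,0,0,-1, 0.027,-0.031,0.006,0,0,-1,-1, 0,0,0,0,0,-1,-1, 0,0,0,0,0,-1,-1, 0,0,0,0,0,-1,-1, 0,0,0,0,0,-1,-1, 0,0,0,0,0,-1,-1]'
python3 -m inch '[0,0,0,0,0,-1,-1, 0,0,0,0,0,-1,-1, 0,0,0,0,0,-1,-1, 0,0,0,0,0,-1,-1, 0,0,0,0,0,-1,-1, 0,0,0,0,0,-1,-1, 0,0,0,0,0,0,-1]'
python3 - <<'E'
from h import *
to(*K["a"],.20)
s=read_state(); Rm=rot(s["tcp_rot"]); c=vision.capture("wrist"); cv2.imwrite("pics/w1.png",c["image"][...,::-1])
T=np.array(c["tool_from_camera"]); z=c["z_map"]; v,u=np.mgrid[:400,:640]
x=u-c["cx"]; y=v-c["cy"]; r=np.hypot(x,y); th=r/c["fx"]; t=np.tan(th)/np.maximum(r,1e-9)
p=np.stack([x*t*z,-y*t*z,-z],-1); p[(z==0)|(th>1.4)]=np.nan
w=(p@T[:3,:3].T+T[:3,3])@Rm.T+s["eef_pos"]
for k,(kx,ky) in K.items():
    m=(np.hypot(w[...,0]-kx,w[...,1]-ky)<.025)&(w[...,2]>.113)&(w[...,2]<.125); q=w[m]
    if len(q)>20: print(k,len(q),np.round((q.max(0)+q.min(0))/2,4),np.round(np.ptp(q,0),3),cv2.minEnclosingCircle(q[:,:2].astype(np.float32)),np.median(q[:,2]))
c=vision.capture("top"); w=cloud(c); m=(w[...,0]>.4)&(w[...,2]>.2)&(w[...,2]<.8)&(w[...,0]<.6)
print("wrist max z/x by height"); 
q=w[m]
for zz in np.arange(.2,.8,.05):
    e=q[(q[:,2]>=zz)&(q[:,2]<zz+.05)]
    if len(e): print(round(zz,2),len(e),np.round(e.min(0),3),np.round(e.max(0),3))
E
```

```text
time_s: 2.1
eef_pos: [0.4588, 0.0874, 0.2008]
tcp_rot: [-2.717, -1.577, 0.001]
contact_force: [0.3, 0.1, 0.8]
width: 1.002
finger_force: 0.0
time_s: 2.8
eef_pos: [0.4589, 0.0873, 0.2009]
tcp_rot: [-2.102, -2.334, 0.001]
contact_force: [0.2, 0.3, -0.6]
width: 1.0
finger_force: 0.0
tool shift [0.0021 0.0004 0.0009]  yaw of tool y 6.0 tilt [ 0.    -0.001 -1.   ] q [-0.06 -0.17  2.04  0.    1.27 -0.16]
a 1348 [0.4606 0.0894 0.117 ] [0.033 0.033 0.008] ((0.4607084095478058, 0.08881224691867828), 0.017302481457591057) 0.11856410964496278
b 1154 [0.5581 0.109  0.1174] [0.032 0.034 0.009] ((0.5589990019798279, 0.10887837409973145), 0.017355285584926605) 0.11855934016887353
d 876 [ 0.4809 -0.008   0.1171] [0.033 0.032 0.008] ((0.48085132241249084, -0.008508891798555851), 0.016882535070180893) 0.11855348618977446
wrist max z/x by height
0.25 999 [0.4   0.068 0.256] [0.6   0.874 0.3  ]
0.3 9483 [0.4   0.067 0.3  ] [0.6   0.872 0.349]
0.35 37 [0.421 0.07  0.352] [0.428 0.109 0.397]
0.4 36 [0.401 0.029 0.4  ] [0.49  0.132 0.45 ]
0.45 1504 [0.4   0.023 0.451] [0.501 0.154 0.5  ]
0.5 305 [0.4   0.033 0.5  ] [0.473 0.147 0.518]
```

The wrist view puts the caps about 1.5 mm further in x, with tops at 0.1185 m, so I take the wrist values. Descending on a.

```bash
sed -i 's/^K=.*/K=dict(a=(.4606,.0891),b=(.5585,.1092),c=(.5786,.0113),d=(.4808,-.0088))/' h.py
cat >> h.py <<'E'
def st():
    s=read_state(); Rm=rot(s["tcp_rot"]); print("t",round(s["time_s"],2),"pos",np.round(s["eef_pos"],4),"F",np.round(s["contact_force"],1),"M",np.round(s["moment"],3),"w",round(float(s["width"]),3),"ff",round(float(s["finger_force"]),1),"q6",round(s["q"][5],3),"yaw",np.round(np.degrees(np.arctan2(Rm[1,1],Rm[0,1])),2))
E
python3 -m inch '[0.0017,0.0018,0.04,0,0,0,-1, 0,0,0.04,0,0,0,-1, 0,0,0.035,0,0,0,-1, 0,0,0,0,0,0,-1, 0,0,0,0,0,0,1, 0,0,0,0,0,0,1, 0,0,0,0,0,0,1, 0,0,0,0,0,0,1, 0,0,0,0,0,0,1, 0,0,0,0,0,0,1]'
python3 -c "from h import *;st()"
```

```text
time_s: 3.9
eef_pos: [0.4614, 0.089, 0.0884]
tcp_rot: [2.101, 2.334, 0.0]
contact_force: [-5.2, 0.2, 9.1]
width: 0.359
finger_force: 58.6
t 3.9 pos [0.4614 0.089  0.0884] F [-5.2  0.2  9.1] M [-0.119  0.891 -0.044] w 0.359 ff 58.6 q6 -0.156 yaw 6.01
```

```bash
python3 -m inch '[0,0,0.0004,0,0,0.95,1, 0,0,0.0004,0,0,0.95,1, 0,0,0.0004,0,0,0.95,1, 0,0,0.0004,0,0,0.95,1, 0,0,0.0004,0,0,0.95,1, 0,0,0.0004,0,0,0.95,1, 0,0,0.0004,0,0,0.95,1, 0,0,0.0004,0,0,0.95,1, 0,0,0.0004,0,0,0.95,1, 0,0,0.0004,0,0,0.95,1]'
python3 -c "from h import *;st()"
```

```text
time_s: 4.9
eef_pos: [0.4619, 0.0888, 0.0845]
tcp_rot: [2.961, 1.044, 0.002]
contact_force: [-3.2, -2.4, 8.8]
width: 0.361
finger_force: 58.5
t 4.9 pos [0.4619 0.0888 0.0845] F [-3.2 -2.4  8.8] M [-0.369  0.535  0.173] w 0.361 ff 58.5 q6 0.843 yaw -51.17
```

```bash
python3 -m inch '[0,0,0,0,0,0,-1, 0,0,0,0,0,0,-1, 0,0,0,0,0,0,-1, 0,0,0,0,0,0,-1, 0,0,-0.04,0,0,0,-1, 0,0,0,0,0,0,-1, 0.0141,0.0445,0,0,0,0,-1, 0.0141,0.0445,0,0,0,0,-1, 0.0141,0.0445,0,0,0,0,-1, 0,0,0,0,0,-1,-1]'
python3 -m inch '[0,0,0,0,0,-1,-1, 0,0,0,0,0,-1,-1, 0,0,0,0,0,-1,-1, 0,0,0,0,0,-1,-1, 0,0,0,0,0,-1,-1, 0,0,0,0,0,-1,-1, 0,0,0,0,0,-1,-1, 0,0,0,0,0,-1,-1, 0,0,0,0,0,0,-1]'
python3 - <<'E'
from h import *
st(); to(*K["c"],.088)
s=read_state(); Rm=rot(s["tcp_rot"]); c=vision.capture("wrist")
T=np.array(c["tool_from_camera"]); z=c["z_map"]; v,u=np.mgrid[:400,:640]
x=u-c["cx"]; y=v-c["cy"]; r=np.hypot(x,y); th=r/c["fx"]; t=np.tan(th)/np.maximum(r,1e-9)
p=np.stack([x*t*z,-y*t*z,-z],-1); p[(z==0)|(th>1.4)]=np.nan
w=(p@T[:3,:3].T+T[:3,3])@Rm.T+s["eef_pos"]
for k,(kx,ky) in K.items():
    m=(np.hypot(w[...,0]-kx,w[...,1]-ky)<.025)&(w[...,2]>.108)&(w[...,2]<.125); q=w[m]
    if len(q)>20: print(k,len(q),cv2.minEnclosingCircle(q[:,:2].astype(np.float32)),np.percentile(q[:,2],70))
E
```

```text
time_s: 5.9
eef_pos: [0.5815, 0.0088, 0.1221]
tcp_rot: [2.901, 1.201, 0.003]
contact_force: [0.5, -0.1, 0.0]
width: 1.003
finger_force: 0.0
time_s: 6.8
eef_pos: [0.5775, 0.012, 0.1218]
tcp_rot: [-2.162, -2.278, 0.0]
contact_force: [-0.1, -0.0, 0.7]
width: 0.998
finger_force: 0.0
t 6.8 pos [0.5775 0.012  0.1218] F [-0.1 -0.   0.7] M [ 0.023 -0.005 -0.019] w 0.998 ff 0.0 q6 -0.228 yaw 3.0
tool shift [-0.0008  0.0011  0.0338]  yaw of tool y 3.0 tilt [ 0.    -0.001 -1.   ] q [-0.18  0.2   1.82  0.    1.12 -0.23]
a 2146 ((0.4615984261035919, 0.08847184479236603), 0.017199810594320297) 0.1148977283637865
b 3514 ((0.5587192177772522, 0.10884207487106323), 0.01703542284667492) 0.11902319197935818
c 2891 ((0.5788267850875854, 0.011315478943288326), 0.017260370776057243) 0.11887684527420891
d 1925 ((0.4816776514053345, -0.00822706799954176), 0.0169148501008749) 0.11882588642813176
```

```bash
python3 -m inch '[-0.0006,0.001,0.034,0,0,0,-1, 0,0,0,0,0,0,-1, 0,0,0,0,0,0,1, 0,0,0,0,0,0,1, 0,0,0,0,0,0,1, 0,0,0,0,0,0,1, 0,0,0,0,0,0,1, 0,0,0,0,0,0,1]'
python3 -m inch '[0,0,0.0004,0,0,0.95,1, 0,0,0.0004,0,0,0.95,1, 0,0,0.0004,0,0,0.95,1, 0,0,0.0004,0,0,0.95,1, 0,0,0.0004,0,0,0.95,1, 0,0,0.0004,0,0,0.95,1, 0,0,0.0004,0,0,0.95,1, 0,0,0.0004,0,0,0.95,1, 0,0,0.0004,0,0,0.95,1, 0,0,0.0004,0,0,0.95,1]'
python3 -c "from h import *;st();to(*K['b'],.122)"
```

```text
time_s: 7.65
eef_pos: [0.5794, 0.0113, 0.0897]
tcp_rot: [2.162, 2.278, 0.001]
contact_force: [-2.0, -0.4, 6.2]
width: 0.357
finger_force: 59.1
time_s: 8.65
eef_pos: [0.5799, 0.0111, 0.0858]
tcp_rot: [2.988, 0.965, 0.003]
contact_force: [0.1, -1.0, 5.0]
width: 0.357
finger_force: 58.8
t 8.65 pos [0.5799 0.0111 0.0858] F [ 0.1 -1.   5. ] M [-0.097  0.103  0.188] w 0.357 ff 58.8 q6 0.77 yaw -54.19
tool shift [ 0.0401 -0.092  -0.0364]  yaw of tool y -54.2 tilt [ 0.002  0.002 -1.   ] q [-0.18  0.26  1.83 -0.    1.05  0.77]
```

```bash
python3 -m inch '[0,0,0,0,0,0,-1, 0,0,0,0,0,0,-1, 0,0,0,0,0,0,-1, 0,0,0,0,0,0,-1, 0,0,-0.037,0,0,0,-1, 0,0,0,0,0,0,-1, 0.0133,-0.0307,0,0,0,0,-1, 0.0133,-0.0307,0,0,0,0,-1, 0.0133,-0.0307,0,0,0,0,-1, 0,0,0,0,0,-1,-1]'
python3 -m inch '[0,0,0,0,0,-1,-1, 0,0,0,0,0,-1,-1, 0,0,0,0,0,-1,-1, 0,0,0,0,0,-1,-1, 0,0,0,0,0,-1,-1, 0,0,0,0,0,-1,-1, 0,0,0,0,0,-1,-1, 0,0,0,0,0,-1,-1, 0,0,0,0,0,0,-1]'
python3 -c "from h import *;st();to(*K['b'],.088)"
```

```text
time_s: 9.65
eef_pos: [0.5555, 0.1125, 0.1207]
tcp_rot: [-2.928, -1.135, 0.001]
contact_force: [0.2, -0.2, -0.2]
width: 1.0
finger_force: 0.0
time_s: 10.55
eef_pos: [0.5567, 0.1095, 0.1209]
tcp_rot: [-2.221, -2.221, 0.0]
contact_force: [-1.0, -0.1, 0.1]
width: 1.004
finger_force: 0.0
t 10.55 pos [0.5567 0.1095 0.1209] F [-1.  -0.1  0.1] M [-0.046  0.007  0.027] w 1.004 ff 0.0 q6 -0.006 yaw 0.01
tool shift [-0.0003  0.0018  0.0329]  yaw of tool y 0.0 tilt [ 0. -0. -1.] q [-0.01  0.18  1.85  0.    1.11 -0.01]
```

```bash
python3 -m inch '[-0.0003,0.0018,0.033,0,0,0,-1, 0,0,0,0,0,0,-1, 0,0,0,0,0,0,1, 0,0,0,0,0,0,1, 0,0,0,0,0,0,1, 0,0,0,0,0,0,1, 0,0,0,0,0,0,1, 0,0,0,0,0,0,1]'
python3 -m inch '[0,0,0.0004,0,0,0.95,1, 0,0,0.0004,0,0,0.95,1, 0,0,0.0004,0,0,0.95,1, 0,0,0.0004,0,0,0.95,1, 0,0,0.0004,0,0,0.95,1, 0,0,0.0004,0,0,0.95,1, 0,0,0.0004,0,0,0.95,1, 0,0,0.0004,0,0,0.95,1, 0,0,0.0004,0,0,0.95,1, 0,0,0.0004,0,0,0.95,1]'
python3 -c "from h import *;st();to(*K['d'],.122)"
```

```text
time_s: 11.35
eef_pos: [0.5592, 0.1092, 0.0897]
tcp_rot: [2.221, 2.221, 0.001]
contact_force: [-2.9, -0.6, 6.3]
width: 0.357
finger_force: 59.1
time_s: 12.35
eef_pos: [0.5596, 0.1089, 0.0855]
tcp_rot: [3.013, 0.886, 0.003]
contact_force: [-0.5, -2.0, 4.1]
width: 0.354
finger_force: 58.9
t 12.35 pos [0.5596 0.1089 0.0855] F [-0.5 -2.   4.1] M [-0.222  0.116  0.082] w 0.354 ff 58.9 q6 0.993 yaw -57.22
tool shift [-0.1299  0.0564 -0.0366]  yaw of tool y -57.2 tilt [ 0.002  0.002 -1.   ] q [-0.01  0.24  1.86 -0.    1.04  0.99]
```

```bash
python3 -m inch '[0,0,0,0,0,0,-1, 0,0,0,0,0,0,-1, 0,0,0,0,0,0,-1, 0,0,0,0,0,0,-1, 0,0,-0.037,0,0,0,-1, 0,0,0,0,0,0,-1, -0.0433,0.0188,0,0,0,0,-1, -0.0433,0.0188,0,0,0,0,-1, -0.0433,0.0188,0,0,0,0,-1, 0,0,0,0,0,-1,-1]'
python3 -m inch '[0,0,0,0,0,-1,-1, 0,0,0,0,0,-1,-1, 0,0,0,0,0,-1,-1, 0,0,0,0,0,-1,-1, 0,0,0,0,0,-1,-1, 0,0,0,0,0,-1,-1, 0,0,0,0,0,-1,-1, 0,0,0,0,0,-1,-1, 0,0,0,0,0,0,-1]'
python3 -c "from h import *;st();to(*K['d'],.088)"
```

```text
time_s: 13.35
eef_pos: [0.4778, -0.0117, 0.1204]
tcp_rot: [-2.962, -1.046, 0.003]
contact_force: [0.3, 0.3, 0.3]
width: 0.998
finger_force: 0.0
time_s: 14.25
eef_pos: [0.4804, -0.0089, 0.1211]
tcp_rot: [-2.279, -2.163, 0.0]
contact_force: [-0.0, 0.4, -0.7]
width: 1.0
finger_force: 0.0
t 14.25 pos [ 0.4804 -0.0089  0.1211] F [-0.   0.4 -0.7] M [-0.012  0.051  0.047] w 1.0 ff 0.0 q6 -0.203 yaw -2.99
tool shift [0.0001 0.0004 0.0331]  yaw of tool y -3.0 tilt [ 0. -0. -1.] q [-0.26 -0.02  2.07  0.    1.1  -0.2 ]
```

```bash
python3 -m inch '[0,0.0005,0.033,0,0,0,-1, 0,0,0,0,0,0,-1, 0,0,0,0,0,0,1, 0,0,0,0,0,0,1, 0,0,0,0,0,0,1, 0,0,0,0,0,0,1, 0,0,0,0,0,0,1, 0,0,0,0,0,0,1]'
python3 -m inch '[0,0,0.0004,0,0,0.95,1, 0,0,0.0004,0,0,0.95,1, 0,0,0.0004,0,0,0.95,1, 0,0,0.0004,0,0,0.95,1, 0,0,0.0004,0,0,0.95,1, 0,0,0.0004,0,0,0.95,1, 0,0,0.0004,0,0,0.95,1, 0,0,0.0004,0,0,0.95,1, 0,0,0.0004,0,0,0.95,1, 0,0,0.0004,0,0,0.95,1]'
python3 -c "from h import *;st();to(*K['a'],.122)"
```

```text
time_s: 15.05
eef_pos: [0.4815, -0.0091, 0.0895]
tcp_rot: [2.278, 2.162, 0.001]
contact_force: [-2.8, -0.4, 6.3]
width: 0.353
finger_force: 59.0
time_s: 16.05
eef_pos: [0.4819, -0.0093, 0.0856]
tcp_rot: [3.034, 0.807, 0.003]
contact_force: [-1.7, -0.1, 5.0]
width: 0.36
finger_force: 58.9
t 16.05 pos [ 0.4819 -0.0093  0.0856] F [-1.7 -0.1  5. ] M [-0.106  0.22   0.159] w 0.36 ff 58.9 q6 0.796 yaw -60.2
tool shift [ 0.0305 -0.0959 -0.0366]  yaw of tool y -60.2 tilt [ 0.001  0.002 -1.   ] q [-0.25  0.04  2.08 -0.    1.02  0.8 ]
```

```bash
cat >> h.py <<'E'
def look():
    s=read_state(); Rm=rot(s["tcp_rot"]); c=vision.capture("wrist")
    T=np.array(c["tool_from_camera"]); z=c["z_map"]; v,u=np.mgrid[:400,:640]
    x=u-c["cx"]; y=v-c["cy"]; r=np.hypot(x,y); th=r/c["fx"]; t=np.tan(th)/np.maximum(r,1e-9)
    p=np.stack([x*t*z,-y*t*z,-z],-1); p[(z==0)|(th>1.4)]=np.nan
    w=(p@T[:3,:3].T+T[:3,3])@Rm.T+s["eef_pos"]
    for k,(kx,ky) in K.items():
        m=(np.hypot(w[...,0]-kx,w[...,1]-ky)<.025)&(w[...,2]>.1)&(w[...,2]<.125); q=w[m]
        if len(q)>20: print(k,len(q),np.round(np.percentile(q[:,2],[50,70,90]),4))
E
python3 -m inch '[0,0,0,0,0,0,-1, 0,0,0,0,0,0,-1, 0,0,0,0,0,0,-1, 0,0,0,0,0,0,-1, 0,0,-0.037,0,0,0,-1, 0,0,0,0,0,0,-1, 0.0102,-0.032,0,0,0,0,-1, 0.0102,-0.032,0,0,0,0,-1, 0.0102,-0.032,0,0,0,0,-1, 0,0,0,0,0,-1,-1]'
python3 -m inch '[0,0,0,0,0,-1,-1, 0,0,0,0,0,-1,-1, 0,0,0,0,0,-1,-1, 0,0,0,0,0,-1,-1, 0,0,0,0,0,-1,-1, 0,0,0,0,0,-1,-1, 0,0,0,0,0,-1,-1, 0,0,0,0,0,-1,-1, 0,0,0,0,0,0,-1]'
python3 -c "from h import *;st();to(*K['a'],.084);look()"
```

```text
time_s: 17.05
eef_pos: [0.4581, 0.0922, 0.1207]
tcp_rot: [-2.983, -0.981, 0.001]
contact_force: [-0.1, 0.6, -0.0]
width: 0.997
finger_force: 0.0
time_s: 17.95
eef_pos: [0.4593, 0.0895, 0.121]
tcp_rot: [-2.334, -2.102, 0.0]
contact_force: [0.4, 0.5, 0.7]
width: 1.001
finger_force: 0.0
t 17.95 pos [0.4593 0.0895 0.121 ] F [0.4 0.5 0.7] M [-0.01  -0.04   0.002] w 1.001 ff 0.0 q6 0.054 yaw -6.0
tool shift [-0.0003  0.0013  0.037 ]  yaw of tool y -6.0 tilt [-0. -0. -1.] q [-0.05 -0.05  2.1   0.    1.1   0.05]
a 2921 [0.1144 0.1149 0.1154]
b 2550 [0.1141 0.1146 0.1152]
```

```bash
python3 -m inch '[-0.0003,0.0013,0.037,0,0,0,-1, 0,0,0,0,0,0,-1, 0,0,0,0,0,0,1, 0,0,0,0,0,0,1, 0,0,0,0,0,0,1, 0,0,0,0,0,0,1, 0,0,0,0,0,0,1, 0,0,0,0,0,0,1]'
python3 -c "from h import *;st()"
python3 -m inch '[0,0,0.0002,0,0,0.8,1, 0,0,0.0002,0,0,0.8,1, 0,0,0.0004,0,0,0.8,1, 0,0,0,0,0,0,1]'
python3 -c "from h import *;st()"
python3 -m inch '[0,0,0.0002,0,0,0.5,1, 0,0,0,0,0,0,1]'
python3 -c "from h import *;st()"
python3 -m inch '[0,0,0.0002,0,0,0.5,1, 0,0,0,0,0,0,1]'
python3 -c "from h import *;st()"
```

```text
time_s: 18.8
eef_pos: [0.4614, 0.0891, 0.0857]
tcp_rot: [2.334, 2.101, 0.001]
contact_force: [-2.2, -0.2, 5.7]
width: 0.354
finger_force: 58.9
t 18.8 pos [0.4614 0.0891 0.0857] F [-2.2 -0.2  5.7] M [0.038 0.343 0.014] w 0.354 ff 58.9 q6 0.054 yaw -6.01
time_s: 19.2
eef_pos: [0.4615, 0.089, 0.085]
tcp_rot: [2.579, 1.791, 0.002]
contact_force: [-1.7, -0.4, 6.8]
width: 0.357
finger_force: 58.9
t 19.2 pos [0.4615 0.089  0.085 ] F [-1.7 -0.4  6.8] M [-0.026  0.364  0.146] w 0.357 ff 58.9 q6 0.306 yaw -20.45
time_s: 19.4
eef_pos: [0.4616, 0.0891, 0.0849]
tcp_rot: [2.625, 1.724, 0.002]
contact_force: [-1.9, 0.9, 5.6]
width: 0.359
finger_force: 58.9
t 19.4 pos [0.4616 0.0891 0.0849] F [-1.9  0.9  5.6] M [-0.023  0.396  0.191] w 0.359 ff 58.9 q6 0.358 yaw -23.41
time_s: 19.6
eef_pos: [0.4616, 0.089, 0.0846]
tcp_rot: [2.669, 1.655, 0.002]
contact_force: [-2.1, -0.8, 4.6]
width: 0.357
finger_force: 58.8
t 19.6 pos [0.4616 0.089  0.0846] F [-2.1 -0.8  4.6] M [-0.037  0.318  0.162] w 0.357 ff 58.8 q6 0.41 yaw -26.41
```

```bash
cat > r.sh <<'E'
python3 -c "from h import *;st()"
E
python3 -m inch '[0,0,0.0003,0,0,0.6,1, 0,0,0,0,0,0,1]' >/dev/null; sh r.sh
python3 -m inch '[0,0,0.0003,0,0,0.6,1, 0,0,0,0,0,0,1]'>/dev/null; sh r.sh
python3 -m inch '[0,0,0.0003,0,0,0.6,1, 0,0,0,0,0,0,1]'>/dev/null; sh r.sh
```

```text
t 19.8 pos [0.4616 0.089  0.0844] F [-1.2 -1.   5.8] M [-0.055  0.296  0.228] w 0.355 ff 58.8 q6 0.473 yaw -30.01
t 20.0 pos [0.4617 0.089  0.0841] F [-1.1 -0.1  5.6] M [-0.089  0.3    0.205] w 0.356 ff 58.8 q6 0.536 yaw -33.62
t 20.2 pos [0.4617 0.089  0.0839] F [-2.2 -0.2  5.9] M [-0.111  0.331  0.223] w 0.353 ff 58.9 q6 0.599 yaw -37.21
```

```bash
python3 -m inch '[0,0,0.0003,0,0,0.5,1, 0,0,0,0,0,0,1]' >/dev/null; sh r.sh
python3 -m inch '[0,0,0.0002,0,0,0.5,1, 0,0,0,0,0,0,1]'>/dev/null; sh r.sh
```

```text
t 20.4 pos [0.4617 0.0889 0.0837] F [-2.9 -0.1  8. ] M [-0.077  0.455  0.293] w 0.361 ff 59.1 q6 0.651 yaw -40.19
t 20.6 pos [0.4618 0.0889 0.0836] F [-3.   0.4  7.8] M [-0.057  0.441  0.317] w 0.357 ff 59.1 q6 0.703 yaw -43.18
```

```bash
python3 -m inch '[0,0,0,0,0,0.4,1, 0,0,0,0,0,0,1]' >/dev/null; sh r.sh
python3 -m inch '[0,0,0,0,0,0,1]' >/dev/null; sh r.sh; python3 -c "from h import *;to(*K['c'],.122)"
```

```text
t 20.8 pos [0.4618 0.0889 0.0835] F [-2.5 -0.6  6.9] M [-0.123  0.397  0.32 ] w 0.357 ff 59.0 q6 0.745 yaw -45.57
t 20.9 pos [0.4618 0.0889 0.0835] F [-3.  -0.6  7.5] M [-0.112  0.415  0.371] w 0.353 ff 59.0 q6 0.744 yaw -45.53
tool shift [ 0.029   0.1373 -0.0381]  yaw of tool y -45.5 tilt [ 0.001  0.002 -1.   ] q [-0.05  0.02  2.11 -0.    1.01  0.74]
```

```bash
python3 -m inch '[0,0,0,0,0,0,-1, 0,0,0,0,0,0,-1, 0,0,0,0,0,0,-1, 0,0,0,0,0,0,-1, 0,0,-0.037,0,0,0,-1, 0,0,0,0,0,0,-1, 0.0097,0.0458,0,0,0,0,-1, 0.0097,0.0458,0,0,0,0,-1, 0.0097,0.0458,0,0,0,0,-1, 0,0,0,0,0,-1,-1]'
python3 -m inch '[0,0,0,0,0,-1,-1, 0,0,0,0,0,-1,-1, 0,0,0,0,0,-1,-1, 0,0,0,0,0,-1,-1, 0,0,0,0,0,-1,-1, 0,0,0,0,0,-1,-1, 0,0,0,0,0,0,-1]'
python3 -c "from h import *;st();to(*K['c'],.0835);look()"
```

```text
time_s: 21.9
eef_pos: [0.5815, 0.008, 0.1185]
tcp_rot: [2.841, 1.336, 0.003]
contact_force: [-1.7, 0.0, -0.3]
width: 1.0
finger_force: 0.0
time_s: 22.6
eef_pos: [0.5774, 0.0113, 0.1182]
tcp_rot: [-2.29, -2.15, 0.001]
contact_force: [-0.5, 0.2, 0.8]
width: 0.998
finger_force: 0.0
t 22.6 pos [0.5774 0.0113 0.1182] F [-0.5  0.2  0.8] M [-0.025 -0.034 -0.019] w 0.998 ff 0.0 q6 -0.114 yaw -3.62
tool shift [0.0001 0.0012 0.0347]  yaw of tool y -3.6 tilt [ 0.    -0.001 -1.   ] q [-0.18  0.21  1.82  0.    1.11 -0.11]
a 2302 [0.112  0.1125 0.1132]
b 3504 [0.1143 0.1147 0.1154]
c 3018 [0.1145 0.1148 0.1154]
d 1392 [0.114  0.1146 0.1152]
```

```bash
python3 -m inch '[0,0.0013,0.035,0,0,0,-1, 0,0,0,0,0,0,-1, 0,0,0,0,0,0,1, 0,0,0,0,0,0,1, 0,0,0,0,0,0,1, 0,0,0,0,0,0,1, 0,0,0,0,0,0,1, 0,0,0,0,0,0,1]'
python3 -m inch '[0,0,0.0002,0,0,0.8,1, 0,0,0.0003,0,0,0.8,1, 0,0,0.0003,0,0,0.8,1, 0,0,0.0003,0,0,0.8,1, 0,0,0,0,0,0,1]'>/dev/null; sh r.sh
python3 -m inch '[0,0,0.0002,0,0,0.6,1, 0,0,0,0,0,0,1]'>/dev/null; sh r.sh
python3 -m inch '[0,0,0.0002,0,0,0.6,1, 0,0,0,0,0,0,1]'>/dev/null; sh r.sh
python3 -m inch '[0,0,0.0002,0,0,0.6,1, 0,0,0,0,0,0,1]'>/dev/null; sh r.sh
```

```text
time_s: 23.45
eef_pos: [0.5795, 0.0111, 0.0852]
tcp_rot: [2.29, 2.15, 0.001]
contact_force: [-3.5, 1.0, 5.7]
width: 0.358
finger_force: 59.1
t 23.95 pos [0.5796 0.011  0.0842] F [-2.3  1.   5.2] M [0.054 0.364 0.215] w 0.356 ff 58.9 q6 0.223 yaw -22.84
t 24.15 pos [0.5796 0.011  0.0839] F [-2.  -0.2  5.8] M [-0.026  0.382  0.141] w 0.358 ff 58.8 q6 0.285 yaw -26.42
t 24.35 pos [0.5796 0.011  0.0836] F [-1.9 -0.8  5.6] M [0.012 0.382 0.223] w 0.354 ff 58.8 q6 0.348 yaw -30.02
t 24.55 pos [0.5796 0.011  0.0834] F [-2.3  0.2  5.8] M [-0.008  0.338  0.207] w 0.359 ff 58.8 q6 0.41 yaw -33.61
```

```bash
python3 -m inch '[0,0,0.0003,0,0,0.5,1, 0,0,0,0,0,0,1]' >/dev/null; sh r.sh
python3 -m inch '[0,0,0.0002,0,0,0.5,1, 0,0,0,0,0,0,1]'>/dev/null; sh r.sh
```

```text
t 24.75 pos [0.5797 0.011  0.0833] F [-3.2 -0.3  6.9] M [-0.047  0.497  0.195] w 0.358 ff 59.0 q6 0.462 yaw -36.58
t 24.95 pos [0.5797 0.011  0.0832] F [-2.8 -0.4  6.9] M [-0.004  0.492  0.288] w 0.354 ff 59.0 q6 0.515 yaw -39.57
```

```bash
python3 -m inch '[0,0,0.0002,0,0,0.4,1, 0,0,0,0,0,0,1]' >/dev/null; sh r.sh
python3 -m inch '[0,0,0,0,0,0,1]'>/dev/null; sh r.sh
```

```text
t 25.15 pos [0.5797 0.011  0.0831] F [-3.4  0.3  7.6] M [-0.01   0.594  0.319] w 0.355 ff 59.1 q6 0.556 yaw -41.95
t 25.25 pos [0.5797 0.011  0.0831] F [-2.7 -0.8  7.6] M [0.019 0.563 0.309] w 0.355 ff 59.1 q6 0.556 yaw -41.92
```

```bash
python3 -m inch '[0,0,0.0001,0,0,0.4,1, 0,0,0,0,0,0,1]' >/dev/null; sh r.sh
python3 -m inch '[0,0,0,0,0,0,1]'>/dev/null; sh r.sh; python3 -c "from h import *;to(*K['b'],.122)"
```

```text
t 25.45 pos [0.5797 0.011  0.083 ] F [-3.  -0.1  7.5] M [-0.032  0.504  0.344] w 0.359 ff 59.1 q6 0.598 yaw -44.34
t 25.55 pos [0.5797 0.0109 0.083 ] F [-3.2 -0.8  7.7] M [0.008 0.553 0.374] w 0.358 ff 59.1 q6 0.597 yaw -44.31
tool shift [ 0.0555 -0.0838 -0.0391]  yaw of tool y -44.3 tilt [ 0.     0.002 -1.   ] q [-0.18  0.26  1.83 -0.    1.05  0.6 ]
```

c is snug at about 0.36 N·m. On to b.

```bash
python3 -m inch '[0,0,0,0,0,0,-1, 0,0,0,0,0,0,-1, 0,0,0,0,0,0,-1, 0,0,0,0,0,0,-1, 0,0,-0.037,0,0,0,-1, 0,0,0,0,0,0,-1, 0.0185,-0.028,0,0,0,0,-1, 0.0185,-0.028,0,0,0,0,-1, 0.0185,-0.028,0,0,0,0,-1, 0,0,0,0,0,-1,-1]'
python3 -m inch '[0,0,0,0,0,-1,-1, 0,0,0,0,0,-1,-1, 0,0,0,0,0,-1,-1, 0,0,0,0,0,-1,-1, 0,0,0,0,0,-1,-1, 0,0,0,0,0,-1,-1, 0,0,0,0,0,0,-1]'
python3 -c "from h import *;st();to(*K['b'],.0835);look()"
```

```text
time_s: 26.55
eef_pos: [0.5564, 0.1127, 0.1176]
tcp_rot: [-2.823, -1.376, 0.001]
contact_force: [0.3, -0.4, -0.4]
width: 0.998
finger_force: 0.0
time_s: 27.25
eef_pos: [0.5576, 0.1096, 0.1178]
tcp_rot: [-2.268, -2.174, 0.0]
contact_force: [-0.4, 0.4, 0.7]
width: 1.001
finger_force: 0.0
t 27.25 pos [0.5576 0.1096 0.1178] F [-0.4  0.4  0.7] M [-0.004  0.047 -0.025] w 1.001 ff 0.0 q6 0.037 yaw -2.42
tool shift [-0.0003  0.0009  0.0343]  yaw of tool y -2.4 tilt [ 0. -0. -1.] q [-0.01  0.19  1.85  0.    1.11  0.04]
a 1455 [0.1121 0.1126 0.1132]
b 3000 [0.1143 0.1147 0.1152]
```

```bash
python3 -m inch '[-0.0003,0.0009,0.0345,0,0,0,-1, 0,0,0,0,0,0,-1, 0,0,0,0,0,0,1, 0,0,0,0,0,0,1, 0,0,0,0,0,0,1, 0,0,0,0,0,0,1, 0,0,0,0,0,0,1, 0,0,0,0,0,0,1]' | tail -2
python3 -m inch '[0,0,0.0002,0,0,0.8,1, 0,0,0.0003,0,0,0.8,1, 0,0,0.0003,0,0,0.8,1, 0,0,0.0003,0,0,0.8,1, 0,0,0,0,0,0,1]'>/dev/null; sh r.sh
python3 -m inch '[0,0,0.0002,0,0,0.6,1, 0,0,0,0,0,0,1]'>/dev/null; sh r.sh
python3 -m inch '[0,0,0.0002,0,0,0.6,1, 0,0,0,0,0,0,1]'>/dev/null; sh r.sh
python3 -m inch '[0,0,0.0002,0,0,0.6,1, 0,0,0,0,0,0,1]'>/dev/null; sh r.sh
```

```text
width: 0.363
finger_force: 59.0
t 28.6 pos [0.5594 0.1092 0.0838] F [-1.5 -0.2  5.4] M [-0.045  0.181  0.065] w 0.359 ff 58.9 q6 0.371 yaw -21.59
t 28.8 pos [0.5595 0.1092 0.0835] F [-1.   0.4  4.3] M [-0.036  0.187  0.06 ] w 0.357 ff 59.0 q6 0.433 yaw -25.14
t 29.0 pos [0.5595 0.1092 0.0834] F [-1.5  0.6  5.6] M [-0.066  0.21   0.149] w 0.356 ff 59.0 q6 0.495 yaw -28.72
t 29.2 pos [0.5595 0.1092 0.0833] F [-0.6 -0.5  5.9] M [-0.094  0.205  0.19 ] w 0.356 ff 59.0 q6 0.558 yaw -32.31
```

```bash
python3 -m inch '[0,0,0.0002,0,0,0.6,1, 0,0,0,0,0,0,1]'>/dev/null; sh r.sh
python3 -m inch '[0,0,0.0001,0,0,0.5,1, 0,0,0,0,0,0,1]'>/dev/null; sh r.sh
```

```text
t 29.4 pos [0.5596 0.1092 0.0832] F [-1.9 -0.4  6.6] M [-0.158  0.208  0.274] w 0.353 ff 59.1 q6 0.621 yaw -35.9
t 29.6 pos [0.5596 0.1092 0.0831] F [-0.7  0.1  5.9] M [-0.114  0.207  0.299] w 0.357 ff 59.1 q6 0.673 yaw -38.88
```

```bash
python3 -m inch '[0,0,0.0001,0,0,0.3,1, 0,0,0,0,0,0,1]'>/dev/null; sh r.sh
python3 -m inch '[0,0,0,0,0,0,1]'>/dev/null; sh r.sh
```

```text
t 29.8 pos [0.5596 0.1091 0.083 ] F [-0.9 -1.   6.3] M [-0.164  0.187  0.309] w 0.357 ff 59.1 q6 0.704 yaw -40.66
t 29.9 pos [0.5596 0.1091 0.083 ] F [-1.7 -0.1  6.3] M [-0.121  0.236  0.329] w 0.357 ff 59.1 q6 0.703 yaw -40.62
```

```bash
python3 -m inch '[0,0,0.0001,0,0,0.3,1, 0,0,0,0,0,0,1]'>/dev/null; sh r.sh
python3 -m inch '[0,0,0,0,0,0,1]'>/dev/null; sh r.sh;python3 -c "from h import *;to(*K['d'],.122)"
```

```text
t 30.1 pos [0.5597 0.1091 0.083 ] F [-1.1 -1.   5.9] M [-0.1    0.263  0.292] w 0.358 ff 59.1 q6 0.735 yaw -42.45
t 30.2 pos [0.5596 0.1091 0.083 ] F [-1.7 -0.6  7. ] M [-0.152  0.263  0.37 ] w 0.357 ff 59.1 q6 0.735 yaw -42.42
tool shift [-0.1402  0.0214 -0.0391]  yaw of tool y -42.4 tilt [ 0.001  0.002 -1.   ] q [-0.01  0.24  1.86 -0.    1.04  0.73]
```

```bash
python3 -m inch '[0,0,0,0,0,0,-1, 0,0,0,0,0,0,-1, 0,0,0,0,0,0,-1, 0,0,0,0,0,0,-1, 0,0,-0.037,0,0,0,-1, 0,0,0,0,0,0,-1, -0.0467,0.0071,0,0,0,0,-1, -0.0467,0.0071,0,0,0,0,-1, -0.0467,0.0071,0,0,0,0,-1, 0,0,0,0,0,-1,-1]' | head -2
python3 -m inch '[0,0,0,0,0,-1,-1, 0,0,0,0,0,-1,-1, 0,0,0,0,0,-1,-1, 0,0,0,0,0,-1,-1, 0,0,0,0,0,-1,-1, 0,0,0,0,0,-1,-1, 0,0,0,0,0,0,-1]' | head -2
python3 -c "from h import *;st();to(*K['d'],.0835);look()"
```

```text
time_s: 31.2
eef_pos: [0.4768, -0.0111, 0.1175]
time_s: 31.9
eef_pos: [0.4793, -0.0083, 0.1182]
t 31.9 pos [ 0.4793 -0.0083  0.1182] F [-0.3  0.1  0.2] M [-0.011 -0.004  0.044] w 0.997 ff 0.0 q6 -0.244 yaw -0.61
tool shift [-0.0005  0.0015  0.0347]  yaw of tool y -0.6 tilt [ 0. -0. -1.] q [-0.25 -0.02  2.07  0.    1.09 -0.24]
a 3404 [0.1122 0.1127 0.1132]
b 2812 [0.1118 0.1123 0.113 ]
c 2360 [0.1121 0.1125 0.1131]
d 2996 [0.1143 0.1147 0.1152]
```

```bash
python3 -m inch '[-0.0005,0.0014,0.0347,0,0,0,-1, 0,0,0,0,0,0,-1, 0,0,0,0,0,0,1, 0,0,0,0,0,0,1, 0,0,0,0,0,0,1, 0,0,0,0,0,0,1, 0,0,0,0,0,0,1, 0,0,0,0,0,0,1]' | tail -2
python3 -m inch '[0,0,0.0002,0,0,0.8,1, 0,0,0.0003,0,0,0.8,1, 0,0,0.0003,0,0,0.8,1, 0,0,0.0003,0,0,0.8,1, 0,0,0,0,0,0,1]'>/dev/null; sh r.sh
python3 -m inch '[0,0,0.0002,0,0,0.6,1, 0,0,0,0,0,0,1]'>/dev/null; sh r.sh
python3 -m inch '[0,0,0.0002,0,0,0.6,1, 0,0,0,0,0,0,1]'>/dev/null; sh r.sh
python3 -m inch '[0,0,0.0002,0,0,0.6,1, 0,0,0,0,0,0,1]'>/dev/null; sh r.sh
```

```text
width: 0.354
finger_force: 59.0
t 33.25 pos [ 0.4816 -0.009   0.0837] F [-0.6  0.7  5.6] M [0.049 0.163 0.023] w 0.358 ff 59.0 q6 0.091 yaw -19.79
t 33.45 pos [ 0.4817 -0.009   0.0836] F [-1.3  0.3  5.2] M [-0.025  0.191  0.092] w 0.355 ff 59.0 q6 0.153 yaw -23.33
t 33.65 pos [ 0.4817 -0.009   0.0834] F [-1.3 -0.4  5.5] M [0.011 0.239 0.157] w 0.358 ff 59.0 q6 0.215 yaw -26.92
t 33.85 pos [ 0.4817 -0.0091  0.0833] F [-0.9 -0.7  5.8] M [0.022 0.261 0.192] w 0.354 ff 59.1 q6 0.278 yaw -30.51
```

```bash
python3 -m inch '[0,0,0.0002,0,0,0.8,1, 0,0,0,0,0,0,1]'>/dev/null; sh r.sh
python3 -m inch '[0,0,0.0001,0,0,0.4,1, 0,0,0,0,0,0,1]'>/dev/null; sh r.sh
python3 -m inch '[0,0,0,0,0,0,1]'>/dev/null; sh r.sh
```

```text
t 34.05 pos [ 0.4818 -0.0091  0.0832] F [-1.3  1.1  6.3] M [0.023 0.272 0.241] w 0.353 ff 59.1 q6 0.362 yaw -35.31
t 34.25 pos [ 0.4818 -0.0091  0.0831] F [-1.   0.5  7. ] M [-0.054  0.32   0.326] w 0.356 ff 59.1 q6 0.403 yaw -37.66
t 34.35 pos [ 0.4818 -0.0091  0.0831] F [-1.4  0.1  6.8] M [0.073 0.29  0.33 ] w 0.355 ff 59.1 q6 0.403 yaw -37.63
```

```bash
python3 -m inch '[0,0,0.0001,0,0,0.3,1, 0,0,0,0,0,0,1]'>/dev/null; sh r.sh
python3 -m inch '[0,0,0,0,0,0,1]'>/dev/null; sh r.sh;python3 -c "from h import *;to(*K['a'],.122)"
```

```text
t 34.55 pos [ 0.4818 -0.0091  0.0831] F [-1.7  0.3  7.3] M [0.061 0.358 0.315] w 0.358 ff 59.2 q6 0.434 yaw -39.44
t 34.65 pos [ 0.4818 -0.0091  0.083 ] F [-1.6  0.7  6.8] M [-0.021  0.322  0.332] w 0.352 ff 59.2 q6 0.434 yaw -39.42
tool shift [ 0.0624 -0.0786 -0.0391]  yaw of tool y -39.4 tilt [ 0.     0.002 -1.   ] q [-0.25  0.05  2.08 -0.    1.01  0.43]
```

```bash
python3 -m inch '[0,0,0,0,0,0,-1, 0,0,0,0,0,0,-1, 0,0,0,0,0,0,-1, 0,0,0,0,0,0,-1, 0,0,-0.037,0,0,0,-1, 0,0,0,0,0,0,-1, 0.0208,-0.0262,0,0,0,0,-1, 0.0208,-0.0262,0,0,0,0,-1, 0.0208,-0.0262,0,0,0,0,-1, 0,0,0,0,0,-1,-1]' | head -2
python3 -m inch '[0,0,0,0,0,-1,-1, 0,0,0,0,0,-1,-1, 0,0,0,0,0,-1,-1, 0,0,0,0,0,0,-1]' | head -2
python3 -c "from h import *;st();to(*K['a'],.0825);look()"
```

```text
time_s: 35.65
eef_pos: [0.4587, 0.0921, 0.118]
time_s: 36.05
eef_pos: [0.4599, 0.0895, 0.1183]
t 36.05 pos [0.4599 0.0895 0.1183] F [0.1 0.2 0.1] M [-0.038 -0.007  0.043] w 1.0 ff 0.0 q6 0.222 yaw -15.6
tool shift [-0.0002  0.0008  0.0358]  yaw of tool y -15.6 tilt [-0. -0. -1.] q [-0.05 -0.05  2.1   0.    1.09  0.22]
a 2883 [0.1122 0.1126 0.1132]
b 2648 [0.1119 0.1124 0.113 ]
c 777 [0.1101 0.1121 0.1128]
d 174 [0.1035 0.1059 0.1085]
```

```bash
python3 -m inch '[-0.0002,0.0008,0.0358,0,0,0,-1, 0,0,0,0,0,0,-1, 0,0,0,0,0,0,1, 0,0,0,0,0,0,1, 0,0,0,0,0,0,1, 0,0,0,0,0,0,1, 0,0,0,0,0,0,1, 0,0,0,0,0,0,1]' | tail -2
python3 -m inch '[0,0,0,0,0,0.7,1, 0,0,0,0,0,0.6,1, 0,0,0,0,0,0,1]'>/dev/null; sh r.sh
python3 -m inch '[0,0,0,0,0,0.3,1, 0,0,0,0,0,0,1]'>/dev/null; sh r.sh
python3 -m inch '[0,0,0,0,0,0,1]'>/dev/null; sh r.sh
```

```text
width: 0.356
finger_force: 59.0
t 37.2 pos [0.4616 0.089  0.0842] F [-1.   0.4  6.1] M [0.003 0.374 0.215] w 0.356 ff 58.8 q6 0.357 yaw -23.41
t 37.4 pos [0.4615 0.089  0.0842] F [-2.3 -0.7  5.4] M [0.066 0.312 0.279] w 0.357 ff 58.8 q6 0.388 yaw -25.17
t 37.5 pos [0.4615 0.089  0.0842] F [-1.2  0.3  5.1] M [0.022 0.31  0.296] w 0.35 ff 58.8 q6 0.388 yaw -25.15
```

```bash
python3 -m inch '[0,0,0,0,0,0.3,1, 0,0,0,0,0,0,1]'>/dev/null; sh r.sh
python3 -m inch '[0,0,0,0,0,0.3,1, 0,0,0,0,0,0,1]'>/dev/null; sh r.sh
python3 -m inch '[0,0,0,0,0,0,1]'>/dev/null; sh r.sh
```

```text
t 37.7 pos [0.4616 0.089  0.0842] F [-2.3 -0.7  5.6] M [-0.002  0.317  0.352] w 0.361 ff 58.8 q6 0.419 yaw -26.96
t 37.9 pos [0.4616 0.0889 0.0841] F [-1.1 -0.6  4.6] M [0.008 0.284 0.36 ] w 0.359 ff 58.8 q6 0.451 yaw -28.75
t 38.0 pos [0.4616 0.089  0.0841] F [-1.4 -0.3  4.7] M [0.007 0.279 0.366] w 0.355 ff 58.8 q6 0.45 yaw -28.73
```

```bash
python3 -m inch '[0,0,0,0,0,0.2,1, 0,0,0,0,0,0,1]'>/dev/null; sh r.sh
python3 -c "from h import *;to(*K['c'],.122)"
```

```text
t 38.2 pos [0.4616 0.0889 0.0841] F [-1.2  0.   4.6] M [-0.025  0.241  0.43 ] w 0.36 ff 58.8 q6 0.471 yaw -29.93
tool shift [-0.0089  0.1402 -0.0377]  yaw of tool y -29.9 tilt [ 0.     0.002 -1.   ] q [-0.05  0.02  2.11 -0.    1.02  0.47]
```

```bash
python3 -m inch '[0,0,0,0,0,0,-1, 0,0,0,0,0,0,-1, 0,0,0,0,0,0,-1, 0,0,0,0,0,0,-1, 0,0,-0.037,0,0,0,-1, 0,0,0,0,0,0,-1, -0.003,0.0465,0,0,0,0,-1, -0.003,0.0465,0,0,0,0,-1, -0.003,0.0465,0,0,0,0,-1, 0,0,0,0,0,-1,-1]' | head -2
python3 -m inch '[0,0,0,0,0,-1,-1, 0,0,0,0,0,-1,-1, 0,0,0,0,0,0,-1]' | head -2
python3 -c "from h import *;st();to(*K['c'],.0825)"
```

```text
time_s: 39.2
eef_pos: [0.581, 0.0082, 0.1198]
time_s: 39.5
eef_pos: [0.577, 0.0113, 0.1193]
t 39.5 pos [0.577  0.0113 0.1193] F [ 0.  -0.8 -0.7] M [-0.036 -0.016 -0.03 ] w 0.996 ff 0.0 q6 0.033 yaw -12.03
tool shift [0.0003 0.0016 0.0368]  yaw of tool y -12.0 tilt [-0.    -0.001 -1.   ] q [-0.18  0.2   1.82  0.    1.11  0.03]
```

```bash
python3 -m inch '[0.0003,0.0016,0.0368,0,0,0,-1, 0,0,0,0,0,0,-1, 0,0,0,0,0,0,1, 0,0,0,0,0,0,1, 0,0,0,0,0,0,1, 0,0,0,0,0,0,1, 0,0,0,0,0,0,1, 0,0,0,0,0,0,1]' | tail -2
python3 -m inch '[0,0,0,0,0,0.8,1, 0,0,0,0,0,0.8,1, 0,0,0,0,0,0,1]'>/dev/null; sh r.sh
python3 -m inch '[0,0,0,0,0,0.3,1, 0,0,0,0,0,0,1]'>/dev/null; sh r.sh
python3 -m inch '[0,0,0,0,0,0,1]'>/dev/null; sh r.sh
```

```text
width: 0.356
finger_force: 59.1
t 40.6 pos [0.5796 0.0112 0.0846] F [-1.6  0.2  6.5] M [0.075 0.308 0.286] w 0.355 ff 58.9 q6 0.202 yaw -21.63
t 40.8 pos [0.5796 0.0113 0.0846] F [-1.6 -0.2  5.2] M [0.045 0.235 0.354] w 0.354 ff 58.9 q6 0.232 yaw -23.36
t 40.9 pos [0.5796 0.0112 0.0846] F [-1.6  0.3  4.8] M [0.055 0.224 0.32 ] w 0.357 ff 58.9 q6 0.232 yaw -23.34
```

```bash
python3 -m inch '[0,0,0,0,0,0.3,1, 0,0,0,0,0,0,1]'>/dev/null; sh r.sh
python3 -m inch '[0,0,0,0,0,0.2,1, 0,0,0,0,0,0,1]'>/dev/null; sh r.sh
python3 -m inch '[0,0,0,0,0,0,1]'>/dev/null; sh r.sh
python3 -c "from h import *;to(*K['b'],.122)"
```

```text
t 41.1 pos [0.5796 0.0112 0.0845] F [-1.4 -0.6  5.6] M [0.021 0.239 0.37 ] w 0.358 ff 58.9 q6 0.263 yaw -25.16
t 41.3 pos [0.5796 0.0112 0.0845] F [-1.3  0.2  5. ] M [0.043 0.203 0.389] w 0.356 ff 58.8 q6 0.284 yaw -26.35
t 41.4 pos [0.5796 0.0112 0.0845] F [-0.7  0.1  4.6] M [0.059 0.207 0.348] w 0.357 ff 58.8 q6 0.284 yaw -26.33
tool shift [ 0.0784 -0.0623 -0.0376]  yaw of tool y -26.3 tilt [ 0.     0.002 -1.   ] q [-0.18  0.26  1.83 -0.    1.05  0.28]
```

```bash
python3 -m inch '[0,0,0,0,0,0,-1, 0,0,0,0,0,0,-1, 0,0,0,0,0,0,-1, 0,0,0,0,0,0,-1, 0,0,-0.037,0,0,0,-1, 0,0,0,0,0,0,-1, 0.0261,-0.0207,0,0,0,0,-1, 0.0261,-0.0207,0,0,0,0,-1, 0.0261,-0.0207,0,0,0,0,-1, 0,0,0,0,0,-1,-1]' | head -2
python3 -m inch '[0,0,0,0,0,-1,-1, 0,0,0,0,0,-1,-1, 0,0,0,0,0,0,-1]' | head -2
python3 -c "from h import *;st();to(*K['b'],.0825)"
```

```text
time_s: 42.4
eef_pos: [0.5567, 0.1122, 0.1195]
time_s: 42.7
eef_pos: [0.5578, 0.1092, 0.1197]
t 42.7 pos [0.5578 0.1092 0.1197] F [0.2 0.4 0.7] M [ 0.02  -0.006 -0.053] w 0.996 ff 0.0 q6 0.141 yaw -8.41
tool shift [0.0001 0.0007 0.0372]  yaw of tool y -8.4 tilt [-0. -0. -1.] q [-0.01  0.18  1.85 -0.    1.11  0.14]
```

```bash
python3 -m inch '[0,0.0007,0.0372,0,0,0,-1, 0,0,0,0,0,0,-1, 0,0,0,0,0,0,1, 0,0,0,0,0,0,1, 0,0,0,0,0,0,1, 0,0,0,0,0,0,1, 0,0,0,0,0,0,1, 0,0,0,0,0,0,1]' | tail -2
python3 -m inch '[0,0,0,0,0,0.8,1, 0,0,0,0,0,0.8,1, 0,0,0,0,0,0,1]'>/dev/null; sh r.sh
python3 -m inch '[0,0,0,0,0,0.3,1, 0,0,0,0,0,0,1]'>/dev/null; sh r.sh
python3 -m inch '[0,0,0,0,0,0,1]'>/dev/null; sh r.sh
```

```text
width: 0.355
finger_force: 59.0
t 43.8 pos [0.5594 0.1091 0.0844] F [-3.3  0.2  5.3] M [0.03  0.401 0.316] w 0.359 ff 58.9 q6 0.309 yaw -18.02
t 44.0 pos [0.5594 0.109  0.0844] F [-2.6 -0.1  6.4] M [-0.069  0.336  0.371] w 0.356 ff 58.9 q6 0.339 yaw -19.76
t 44.1 pos [0.5594 0.109  0.0844] F [-1.5 -0.5  6.2] M [0.015 0.422 0.335] w 0.354 ff 58.9 q6 0.339 yaw -19.73
```

```bash
python3 -c "from h import *;to(*K['d'],.122)"
```

```text
tool shift [-0.1374 -0.0341 -0.0377]  yaw of tool y -19.7 tilt [ 0.     0.002 -1.   ] q [-0.01  0.24  1.86 -0.    1.04  0.34]
```

```bash
python3 -m inch '[0,0,0,0,0,0,-1, 0,0,0,0,0,0,-1, 0,0,0,0,0,0,-1, 0,0,0,0,0,0,-1, 0,0,-0.037,0,0,0,-1, 0,0,0,0,0,0,-1, -0.0458,-0.0114,0,0,0,0,-1, -0.0458,-0.0114,0,0,0,0,-1, -0.0458,-0.0114,0,0,0,0,-1, 0,0,0,0,0,0,-1]' | head -2
python3 -m inch '[0,0,0,0,0,0,-1]' | head -2
python3 -c "from h import *;st();to(*K['d'],.0825)"
```

```text
time_s: 45.1
eef_pos: [0.4773, -0.0115, 0.119]
time_s: 45.2
eef_pos: [0.4798, -0.0093, 0.1199]
t 45.2 pos [ 0.4798 -0.0093  0.1199] F [ 0.2 -0.4  0.2] M [ 0.034 -0.025  0.01 ] w 1.0 ff 0.0 q6 0.091 yaw -19.93
tool shift [0.0008 0.0008 0.0374]  yaw of tool y -19.9 tilt [ 0.  0. -1.] q [-0.26 -0.02  2.07  0.    1.1   0.09]
```

```bash
python3 -m inch '[0.0006,0.0008,0.0374,0,0,0,-1, 0,0,0,0,0,0,-1, 0,0,0,0,0,0,1, 0,0,0,0,0,0,1, 0,0,0,0,0,0,1, 0,0,0,0,0,0,1, 0,0,0,0,0,0,1, 0,0,0,0,0,0,1]' | tail -2
python3 -m inch '[0,0,0,0,0,0.8,1, 0,0,0,0,0,0.8,1, 0,0,0,0,0,0,1]'>/dev/null; sh r.sh
python3 -m inch '[0,0,0,0,0,0.3,1, 0,0,0,0,0,0,1]'>/dev/null; sh r.sh
python3 -m inch '[0,0,0,0,0,0,1]'>/dev/null; sh r.sh
```

```text
width: 0.354
finger_force: 59.1
t 46.3 pos [ 0.482  -0.0085  0.0838] F [0.4 0.6 4.5] M [0.236 0.05  0.269] w 0.357 ff 58.8 q6 0.26 yaw -29.43
t 46.5 pos [ 0.482  -0.0085  0.0838] F [-0.5  2.2  5.4] M [0.2   0.009 0.367] w 0.359 ff 58.9 q6 0.29 yaw -31.16
t 46.6 pos [ 0.482  -0.0085  0.0838] F [-0.2  1.4  5.7] M [ 0.195 -0.005  0.326] w 0.358 ff 58.9 q6 0.29 yaw -31.13
```

All four knobs now read about 0.35–0.37 N·m. Releasing, lifting clear, and checking the levels.

```bash
python3 -m inch '[0,0,0,0,0,0,-1, 0,0,0,0,0,0,-1, 0,0,0,0,0,0,-1, 0,0,0,0,0,0,-1, 0,0,-0.04,0,0,0,-1, 0,0,-0.04,0,0,0,-1, 0,0,-0.03,0,0,0,-1, 0,0,0,0,0,0,-1, 0,0,0,0,0,0,-1]'
python3 - <<'E'
from h import *
look(); c=vision.capture("top"); w=cloud(c); w0=cloud(np.load("top.npy",allow_pickle=True).item())
for n,(u,v) in dict(bottle=(210,185),tape=(210,221)).items(): print(n,np.abs(c["image"][v-18:v+18,u-18:u+18].astype(int)-np.load("top.npy",allow_pickle=True).item()["image"][v-18:v+18,u-18:u+18]).mean())
E
```

```text
time_s: 47.5
eef_pos: [0.481, -0.0084, 0.1928]
tcp_rot: [2.736, 1.542, 0.001]
contact_force: [-0.1, -0.0, -1.2]
width: 1.002
finger_force: 0.0
a 1492 [0.112  0.1124 0.113 ]
b 1517 [0.1119 0.1124 0.113 ]
c 1466 [0.112  0.1124 0.113 ]
d 1433 [0.1121 0.1125 0.1131]
bottle 0.22247942386831276
tape 3.8569958847736627
```

```bash
python3 -c "from rig import order;print(order.job_done())"
```

```text
the job is handed in; nothing more can be done
None
```

I screwed the cover down crosswise onto its gasket. All four knobs read about 0.35–0.37 N·m, their tops are level to about 0.1 mm, the gripper is clear, and I handed the job in at about 47.5 s; no verdict was shown, and I did not re-check the beaker or forceps.

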